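# Build the projector's lens stack and set its fine focus

### The job

Build up the lens stack between the four posts of the bench projector: first the tall spacer ring, then the glass lens with its dome up (do not drop it), then the thin retaining ring on top. Then turn only the inner, fine focus knob on the sloping head until its pointed nose faces the raised index bar on the uphill side of the head, leaving the outer, coarse knob as it was set. Leave the other things on the bench where they are.

Things in the scene. Friction and masses are not known exactly. Their poses are not given: they have to be found in the camera images.
- projector: bench projector, fixed to the bench: grey base plate 170 (x) x 330 (y) x 18 mm, origin at the centre of its underside, -x its front (towards the robot), +y its left. On its left half the lens nest, on its right half a grey control head 130 x 140 x 34 mm whose upper face slopes 0.58 rad (33 deg) down towards its front; the centre of that face is 100 mm above the bench, at x 0, y -85 mm
- nest (a point): centre of the top of the nest's round pedestal (44 mm across, 48 mm above the bench), axes as the projector's. The stack rests here. Four steel posts 9 mm thick stand round it, their axes 36.5 mm from its centre in the four diagonal directions (+-x +-y), so there is 43 mm clear between neighbouring posts for a finger on the +-x and +-y sides; they reach 46 mm above this point, the last 12 mm tapered. They leave 2 mm all round a 60 mm part
- spacer_mid (a point): the spacer: tall plain aluminium ring, 60 mm outside, 34 mm bore, 20 mm high, lying flat on the bench, 120 g; point at its centre half-way up, z its axis, up
- lens_mid (a point): the lens: clear glass disc 60 mm across, 14 mm thick at its edge, with a low dome 30 mm across and 4 mm high on its upper face; lies flat on the bench, dome up, 100 g; point on its axis, 7 mm above its underside, z towards the dome
- retainer_mid (a point): the retaining ring: thin aluminium ring, 60 mm outside, 42 mm bore, 12 mm high, lying flat on the bench, 80 g; point at its centre half-way up, z its axis, up
- fine_grip (a point): the inner, fine focus knob: plain metal bar grip with a dark line on top towards its nose, 14 mm wide, 59 mm long (reaching 28 mm behind the axis; a short pointed nose ends 31 mm ahead of it), its flanks standing from 24 to 52 mm above the head's face; point on the knob's axis 40 mm above the face; z is the axis, away from the face, x points along the bar to its nose. The bar stands on a disc 46 mm across whose top lies 24 mm above the face
- fine_knob (a joint): angle of the fine knob in rad: 0 when the nose points uphill at the raised index bar on the head, positive counter-clockwise seen looking at the face; free to turn from -1.7 to 1.7, stays where it is left (about 0.05 N m of friction). Starts between 0.7 and 1.35
- coarse_rim (a point): a point on the upper rim of the outer, coarse knob (black, knurled, 86 mm across, on the same axis, its top 19 mm above the head's face), 43 mm from the axis, at its short metal line; it turns easily and must stay as it was set
- glue_mid (a point): bystander: glue bottle, 57 mm across, 177 mm high; point 85 mm up its axis
- tin_mid (a point): bystander: open tin of screws, 74 mm across, 42 mm high; point at its centre
- roll_mid (a point): bystander: roll of black tape lying flat, 53 mm across, 19 mm high; point at its centre
There are look-alikes about, which are no part of the job. Leave any pink look-alike of the part that bears spacer_mid alone.

How it is judged (in metres and radians):
On the way, in this order (a step that is already met when the one before it is completed fails the run):
1. the spacer rests on the pedestal between the posts, let go (horizontal distance between spacer_mid and nest below 0.0045 m and z of spacer_mid in the frame of nest between 0.007 and 0.013 m and angle between spacer_mid's own z axis and vertical below 0.08 rad and contact force between the fingers and spacer below 0.1 N), for 0.2 s.
2. the lens rests on the spacer, dome up, let go (horizontal distance between each of spacer_mid, lens_mid and nest below 0.0045 m and z of spacer_mid in the frame of nest between 0.007 and 0.013 m and angle between each of spacer_mid, lens_mid's own z axis and vertical below 0.08 rad and z of lens_mid in the frame of nest between 0.024 and 0.03 m and contact force between the fingers and lens below 0.1 N), for 0.2 s.
3. the retaining ring rests on the lens, let go (horizontal distance between each of spacer_mid, lens_mid, retainer_mid and nest below 0.0045 m and z of spacer_mid in the frame of nest between 0.007 and 0.013 m and angle between each of spacer_mid, lens_mid, retainer_mid's own z axis and vertical below 0.08 rad and z of lens_mid in the frame of nest between 0.024 and 0.03 m and z of retainer_mid in the frame of nest between 0.037 and 0.043 m and contact force between the fingers and retainer below 0.1 N), for 0.2 s.
4. the fine knob's nose points at the index bar (value of joint fine_knob between -0.12 and 0.12 rad), for 0.2 s.
At the end, for the whole second after the job is handed in: Spacer, lens (dome up) and retaining ring lie flat in this order from the pedestal up, each within 4.5 mm of the nest's axis, within 3 mm of its proper height and within 0.08 rad of level; the fine knob's nose points at the index bar within 0.12 rad; all at rest (all of step 4 and horizontal distance between each of spacer_mid, lens_mid, retainer_mid and nest below 0.0045 m and z of spacer_mid in the frame of nest between 0.007 and 0.013 m and angle between each of spacer_mid, lens_mid, retainer_mid's own z axis and vertical below 0.08 rad and z of lens_mid in the frame of nest between 0.024 and 0.03 m and z of retainer_mid in the frame of nest between 0.037 and 0.043 m and linear speed of each of spacer, lens, retainer below 0.02 m/s and velocity of joint fine_knob between -0.05 and 0.05 rad/s); the robot touches nothing.
It fails at once if the coarse knob was turned (its rim moved by more than 5 mm, about 0.12 rad) (distance of coarse_rim from where it was at the start of the episode above 0.005 m).
It fails at once if the lens was dropped (moved faster than 0.6 m/s while not held: a fall of about 2 cm) (linear speed of lens above 0.6 m/s and contact force between the fingers and lens below 0.05 N).
It fails at once if a bystander was moved by more than 2 cm (distance of any of glue_mid, tin_mid, roll_mid from where it was at the start of the episode above 0.02 m).
It also fails if it takes over 72 s, if anything falls off the work surface, if the arm or the gripper's body presses on something with over 40 N, if the wrist force passes 120 N, or if a joint passes its speed limit or range.

### The arm

A 6-joint arm with a two-finger parallel gripper is mounted at the origin on a cart in front of the work surface, level with it; the furniture and walls round the work are solid. World frame = base frame: x ahead of the robot, y to its left, z up, the work surface at z = 0. Lengths are in m, angles in degrees, forces in N, time in s.
With the tool pointing down it reaches from about 0.35 to 0.875 m from the base axis. Payload 15.5 kg.
Tool frame: the origin (TCP) lies where the fingers leave the gripper's body, on its centre line; the fingertips stand 73 mm ahead of it and the grasp point (between the pads) lies 54 mm ahead of it (bot.grip_depth is the distance from the TCP to the grasp point, in m); z points along the fingers, y is the line along which they close (so a half turn about z gives the same grasp; the last joint's range is limited). The gripper opens to 85 mm and grips with 20 to 120 N. Pads are 22 mm wide; open, the fingers measure 114 mm over their backs; the gripper's body (76 mm by 85 mm) begins 54 mm behind the grasp point. The pads swing forward as they close: fully open they stand 13 mm farther back than shut.
Start: joints at [-69.013, 28.281, 77.091, -0, 74.628, -5.472], TCP at [0.278, -0.56, 0.304] pointing down, gripper open.
Joint ranges: [-166.48, 166.48], [-47.26, 123.95], [12.59, 153.08], [-70.14, 250.14], [6.76, 159.57], [-176.63, 176.63]. Speed limits (degrees/s): [108.29, 108.29, 147.25, 172.46, 172.46, 172.46].

### API

Orientations are given as [roll, pitch, yaw] about the fixed x, y, z axes, in that order (R = Rz(yaw) Ry(pitch) Rx(roll)).
In Python, from cell import bot gives the robot as it stands.
- The arm moves only by the tool drive_tool, never from a script. Its argument "series" is a list of rows, each a list of 3 entries, a list of its own where there are three numbers: the shift along the tool's x, y, z scaled (see below), then the turn, a rotation vector about the tool's x, y, z scaled (see below), then the closure, from 0 (fully open) to 1 (shut). A call has 1 to 10 rows; each row is the pose to reach, as a shift and turn from the pose commanded when the call began, along the tool's axes at that moment; what a row does not reach only later rows make up. The controller multiplies each number of a shift by 0.15 m and each number of a turn by 45 degrees. A row lasts 1/12 s, in which the tool goes at most 41.7 mm and 7.16 degrees, less where a joint would pass 70% of its speed; a pose out of reach is approached as far as the arm can. A call with a number of a shift or a turn outside -1 to 1 is refused whole. A call with a gripper value outside its range is refused whole. The fingers move at their own pace and stop on an object; "force" is the grip in N (left out, the last holds). Time passes only in rows, so rows that repeat a pose let the fingers close. It gives the time, the measured TCP pose, the force, the opening and the grip force at its end, in the units of the state.
- bot.state(): the state, without advancing time (a new reading comes with each control period).
- bot.camera(name): name is "scene" or "side" or "wrist"; returns (picture, depth): 400x640x3 uint8, red, green, blue; 400x640 float32, m along the optical axis (not along the pixel's ray), 0 where there is no reading.
- bot.calibration(name): a dict with "camera_matrix" (3x3 intrinsics, pixels), "k1" (the pictures are not rectified: a ray, as slopes to the right and down, at radius r is drawn at 1 + k1 r^2 times it, then the intrinsics apply), "T" (4x4, takes a point from camera to world coordinates). Camera axes: x right, y up, looking along -z (the intrinsics and any distortion apply to the point x, -y, -z); pixel columns grow to the right and rows downward; lengths in m; the calibration is good to about 2 mm. A picture is of the moment at which its call begins: read the wrist's pose just before it. calibration takes no time and is no camera call; for the wrist camera it gives the pose at the moment of the call.
- bot.close_job(): hands the job in; it is judged then, once.
Trained networks look in the newest picture that a camera, given by its name, has taken for a name from the list of things; names that differ only in an ending like _2 or _b are one class to them, and where a whole thing is asked for, a point or a joint stands for the part that bears it (a point fixed in the world has none). Each returns a list of dicts, best first, with "conf" (0 to 1); they miss things now and then, are a little off and sometimes report something else, mostly with a low value. They report only what shows in the picture. A call takes as long as a camera call. They do not tell look-alikes from the thing itself.
- bot.masks_of(camera, name): "mask" (400x640 bool, what is visible of it) and "at" ([column, row] in pixels, amid what is visible of it).
The state is a dict: "clock": time; "q": joint angles; "dq": joint speeds; "effort": joint torques, N m; "position": TCP position; "orientation": TCP orientation; "force": force on the tool from outside, world axes, zero at the start; "torque": the same for the moment, N m; "finger_gap": finger opening in m; "grip_force": force on a finger pad.
Only numpy, scipy, OpenCV 4.12 (cv2) and the standard library are available. Lean on these libraries where they do the work, as an engineer would, in place of code of your own. Each camera call takes 0.05 s, during which the arm holds its last target. There are 200 camera calls.

## Working session

There is one attempt and no reset: what is moved stays moved. The work goes in short steps, Python scripts to look and compute and a tool call to move; the robot and the scene stay as the last step left them, time stands still between calls to the robot, and variables do not carry over. Pictures are saved under pics/ and viewed, at most 10 in all, crops included, and the job is handed in when it is done.

Besides the shell and the picture viewer there is one more tool, called after "Call:" as name(argument=value, ...) on one line, values as JSON. drive_tool: Moves the arm, as the interface text tells. Its arguments: {"type":"object","properties":{"series":{"type":"array"},"force":{"type":"number"}},"required":["series"]}

```bash
mkdir -p pics; cat > h.py <<'E'
import numpy as np, cv2
from cell import bot
from scipy.spatial.transform import Rotation as R
def undist(cal,uv):
    K=np.array(cal["camera_matrix"]);k=cal["k1"]
    return cv2.undistortPoints(np.array(uv,float).reshape(-1,1,2),K,np.array([k,0,0,0,0.])).reshape(-1,2)
def pts(cal,uv,d):
    s=undist(cal,uv);d=np.asarray(d,float)
    P=np.c_[s[:,0]*d,-s[:,1]*d,-d]; T=np.array(cal["T"])
    return P@T[:3,:3].T+T[:3,3]
def cloud(cal,depth,mask):
    v,u=np.nonzero(mask&(depth>0)); return pts(cal,np.c_[u,v],depth[v,u])
def proj(cal,P):
    T=np.array(cal["T"]);p=(np.atleast_2d(P)-T[:3,3])@T[:3,:3]
    s=np.c_[p[:,0]/-p[:,2],-p[:,1]/-p[:,2]];s=s*(1+cal["k1"]*(s**2).sum(1,keepdims=True))
    K=np.array(cal["camera_matrix"]);return s@K[:2,:2].T+K[:2,2]
def save(n,im): cv2.imwrite("pics/"+n,im[...,::-1])
E
python3 - <<'E'
from h import *
ims=[]
for c in("scene","side"):
    cal=bot.calibration(c);im,d=bot.camera(c);save(c+"0.png",im);np.savez(c+"0.npz",im=im,d=d)
    print(c,np.array(cal["T"]).round(2).tolist())
    for n in("projector","spacer_mid","lens_mid","retainer_mid","fine_grip","coarse_rim","glue_mid","tin_mid","roll_mid"):
        for m in bot.masks_of(c,n):
            if m["conf"]<.15: continue
            p=cloud(cal,d,m["mask"])
            print(n,round(m["conf"],2),np.round(m["at"]),m["mask"].sum(), np.r_[np.median(p,0),p.min(0),p.max(0)].round(3) if len(p) else None, im[m["mask"]].mean(0).round())
print(bot.state())
E
```

```text
scene [[-0.73, 0.52, -0.45, -0.16], [-0.68, -0.56, 0.46, 0.9], [-0.01, 0.64, 0.76, 1.25], [0.0, 0.0, 0.0, 1.0]]
projector 0.56 [360. 150.] 4151 [ 0.603 -0.07   0.019  0.503 -0.355 -0.047  0.824  0.12   0.158] [129. 131. 130.]
spacer_mid 0.8 [368. 212.] 185 [0.412 0.137 0.017 0.386 0.105 0.002 0.442 0.167 0.026] [185. 186. 186.]
spacer_mid 0.66 [368. 242.] 258 [ 0.347  0.219  0.017  0.319  0.178 -0.006  0.38   0.247  0.024] [198. 130. 152.]
spacer_mid 0.47 [388. 200.] 231 [ 0.416  0.03   0.016  0.385 -0.009 -0.006  0.448  0.056  0.026] [194. 128. 147.]
lens_mid 0.59 [285. 214.] 242 [ 0.606  0.308  0.013  0.578  0.278 -0.     0.641  0.336  0.021] [179. 188. 181.]
retainer_mid 0.69 [370. 124.] 244 [ 0.62  -0.121  0.114  0.586 -0.181  0.083  0.66  -0.096  0.141] [57. 52. 49.]
retainer_mid 0.59 [312. 240.] 191 [ 0.46   0.321  0.009  0.431  0.291 -0.004  0.499  0.35   0.016] [182. 181. 180.]
fine_grip 0.6 [376. 119.] 150 [ 0.609 -0.14   0.131  0.589 -0.209  0.092  0.641 -0.121  0.158] [139. 140. 141.]
glue_mid 0.69 [246. 228.] 628 [ 0.628  0.461  0.088  0.613  0.428 -0.002  0.666  0.481  0
[... 1891 characters left out ...]
   0.337  0.02 ] [185. 196. 191.]
{'clock': 1.0, 'q': array([-6.90118052e+01,  2.82813172e+01,  7.70902935e+01, -8.57696090e-04,
        7.46265232e+01, -5.47126473e+00]), 'dq': array([-0.02826912,  0.043704  , -0.01443428, -0.06145404,  0.10510729,
       -0.08437291]), 'effort': array([-1.25659702e-03, -8.82053375e+01, -3.84274292e+01, -3.07115552e-04,
        8.83621105e-04, -2.56617106e-06]), 'position': array([ 0.27848804, -0.55954492,  0.30388264]), 'orientation': array([1.79998221e+02, 1.00116884e-03, 2.64596869e+01]), 'force': array([-0.61141576,  0.13687502, -0.55081509]), 'torque': array([-0.05625338,  0.00989176, -0.00721983]), 'grip_force': 0.0, 'finger_gap': 0.08502574018917941}
```

View pics/scene0.png

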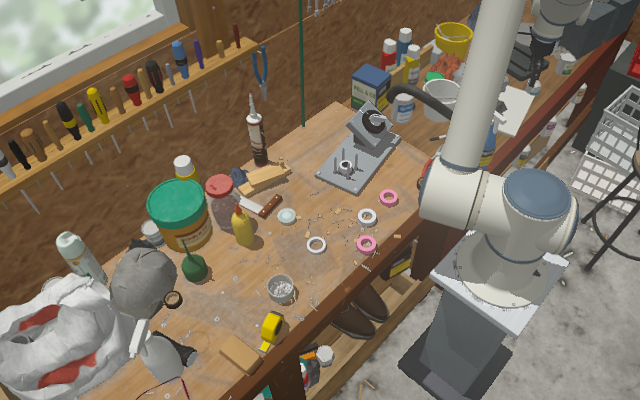

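View pics/side0.png

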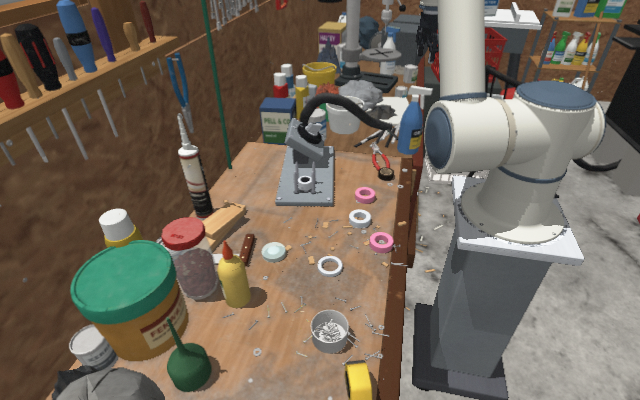

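The scene view shows three ring-like candidates for the spacer in the side view: plain silver at (359,219), pink at (362,197) and pink at (383,245). The silver one fits "plain aluminium". The retainer is at (330,260), the lens at (273,249) and the projector at (305,170). I'll enlarge to confirm, and estimate the projector's pose.

```bash
python3 - <<'E'
from h import *
z=np.load("side0.npz");im,d=z["im"],z["d"]
save("crop1.png",cv2.resize(im[110:285,230:420],(760,700))[:600] if 0 else cv2.resize(im[115:280,230:420],(690,599),interpolation=cv2.INTER_CUBIC))
for c in("scene","side"):
    z=np.load(c+"0.npz");d=z["d"];cal=bot.calibration(c)
    P=cloud(cal,d,d>0);P=P[(P[:,0]>.45)&(P[:,0]<.85)&(P[:,1]>-.33)&(P[:,1]<.16)]
    B=P[(abs(P[:,2]-.018)<.006)]
    # biggest cluster
    from scipy.ndimage import label
    H,xe,ye=np.histogram2d(B[:,0],B[:,1],bins=[np.arange(.45,.86,.01),np.arange(-.33,.17,.01)])
    L,n=label(H>0);k=np.argmax(np.bincount(L.ravel())[1:])+1
    ix=np.clip(np.digitize(B[:,0],xe)-1,0,H.shape[0]-1);iy=np.clip(np.digitize(B[:,1],ye)-1,0,H.shape[1]-1)
    B=B[L[ix,iy]==k]; print(c,len(B),cv2.minAreaRect(B[:,:2].astype(np.float32)))
    Q=P[(P[:,2]>.04)&(P[:,1]>-.1)];print(Q[:,:].mean(0),len(Q))
    Q=P[(abs(P[:,2]-.048)<.004)&(P[:,1]>0)];print('ped',np.median(Q,0),len(Q))
E
```

```text
scene 2129 ((0.6148136258125305, -0.05843299627304077), (0.17255812883377075, 0.33573803305625916), 11.057271003723145)
[ 0.62862961 -0.03419018  0.09816923] 681
ped [0.60054465 0.0362758  0.04745964] 87
side 2150 ((0.6184175610542297, -0.05620869994163513), (0.17007726430892944, 0.33113840222358704), 10.90792179107666)
[ 0.63185554 -0.03650604  0.09067859] 918
ped [0.60029398 0.04026042 0.04777847] 121
```

View pics/crop1.png

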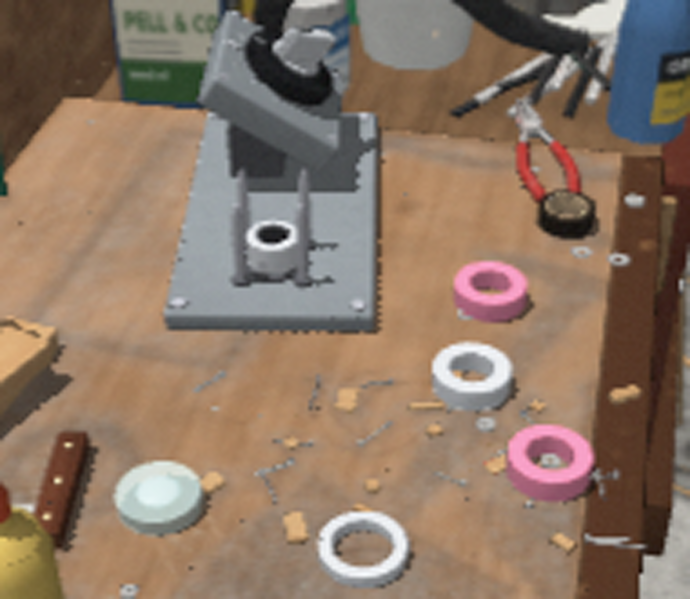

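The crop confirms it: the only silver tall ring is at side px (359,219), the other two are pink. The lens (dome up), retainer and nest are clear. Next I'll find out how the wrist camera sits on the tool and work out the moves.

```bash
cat >> h.py <<'E'
def tool():
    s=bot.state();return np.array(s["position"]),R.from_euler("xyz",s["orientation"],degrees=True)
def down(yaw): return R.from_euler("xyz",[180,0,yaw],degrees=True)
def plan(p,Rt,p0=None,R0=None):
    if p0 is None:p0,R0=tool()
    print("shift",(R0.inv().apply(np.array(p)-p0)/.15).round(3),"turn",((R0.inv()*Rt).as_rotvec(degrees=True)/45).round(3))
E
python3 - <<'E'
from h import *
p,r=tool();cal=bot.calibration("wrist");T=np.array(cal["T"])
print(r.inv().apply(T[:3,3]-p).round(3),(r.inv().as_matrix()@T[:3,:3]).round(2),np.array(cal["camera_matrix"]).round(0).tolist(),cal["k1"])
plan([.45,-.2,.30],down(101))
plan([.55,.0,.30],down(101),[.45,-.2,.3],down(101))
E
```

```text
[ 0.078 -0.    -0.069] [[ 0.    0.95  0.3 ]
 [ 1.    0.   -0.  ]
 [-0.    0.3  -0.95]] [[336.0, 0.0, 319.0], [0.0, 336.0, 199.0], [0.0, 0.0, 1.0]] 0.00924920537177247
shift [ 2.092 -1.636  0.026] turn [ 0.     0.    -1.656]
shift [1.182 0.909 0.   ] turn [0. 0. 0.]
```

Call:
drive_tool(series=[[[1, -0.8, 0], [0, 0, -0.83], 0], [[1, -0.8, 0], [0, 0, -0.83], 0], [[1, -0.8, 0], [0, 0, -0.83], 0], [[1, -0.8, 0], [0, 0, -0.83], 0], [[1, -0.8, 0], [0, 0, -0.83], 0], [[1, -0.8, 0], [0, 0, -0.83], 0], [[1, -0.8, 0], [0, 0, -0.83], 0]])

```text
clock: 1.58
position: [0.3599, -0.384, 0.3042]
orientation: [180.0, 0.0, 64.0]
force: [-0.3, -0.2, 0.4]
finger_gap: 0.085
grip_force: 0.0
```

Call:
drive_tool(series=[[[1, 0, 0], [0, 0, -0.825], 0], [[1, 0, 0], [0, 0, -0.825], 0], [[1, 0, 0], [0, 0, -0.825], 0], [[1, 0, 0], [0, 0, -0.825], 0], [[1, 0, 0], [0, 0, -0.825], 0], [[1, 0, 0], [0, 0, -0.825], 0]])

```text
clock: 2.08
position: [0.426, -0.2503, 0.304]
orientation: [180.0, 0.0, 101.3]
force: [-1.6, -0.8, -0.0]
finger_gap: 0.0857
grip_force: 0.0
```

Call:
drive_tool(series=[[[0.75, 0.57, 0], [0, 0, 0], 0], [[0.75, 0.57, 0], [0, 0, 0], 0], [[0.75, 0.57, 0], [0, 0, 0], 0], [[0.75, 0.57, 0], [0, 0, 0], 0]])

```text
clock: 2.42
position: [0.4895, -0.122, 0.3039]
orientation: [179.9, -0.0, 100.6]
force: [-1.0, -0.2, 0.3]
finger_gap: 0.0853
grip_force: 0.0
```

Call:
drive_tool(series=[[[0.75, 0.57, 0], [0, 0, 0], 0], [[0.75, 0.57, 0], [0, 0, 0], 0], [[0.75, 0.57, 0], [0, 0, 0], 0], [[0.75, 0.57, 0], [0, 0, 0], 0], [[0.75, 0.57, 0], [0, 0, 0], 0], [[0.75, 0.57, 0], [0, 0, 0], 0]])

```text
clock: 2.92
position: [0.5513, 0.0022, 0.3036]
orientation: [-180.0, 0.0, 100.7]
force: [-0.7, 0.2, -0.7]
finger_gap: 0.0855
grip_force: 0.0
```

```bash
python3 - <<'E'
from h import *
s=bot.state();print(s["clock"],s["position"],s["orientation"],s["q"].round(1))
cal=bot.calibration("wrist");im,d=bot.camera("wrist");save("w1.png",im);np.savez("w1.npz",im=im,d=d,T=cal["T"])
for n in("spacer_mid","lens_mid","retainer_mid","fine_grip","coarse_rim"):
    for m in bot.masks_of("wrist",n):
        if m["conf"]<.15: continue
        p=cloud(cal,d,m["mask"]);print(n,round(m["conf"],2),np.round(m["at"]),m["mask"].sum(),np.r_[np.median(p,0),p.min(0),p.max(0)].round(3) if len(p) else None)
P=cloud(cal,d,d>0)
B=P[(abs(P[:,2]-.018)<.005)&(P[:,0]>.48)&(P[:,0]<.76)&(P[:,1]>-.25)&(P[:,1]<.13)];print(cv2.minAreaRect(B[:,:2].astype(np.float32)))
Q=P[(abs(P[:,2]-.048)<.004)&(P[:,1]>0)&(P[:,1]<.1)&(abs(P[:,0]-.6)<.05)];print('ped',np.median(Q,0),Q.min(0),Q.max(0),len(Q),cv2.minEnclosingCircle(Q[:,:2].astype(np.float32)))
E
```

```text
2.9167 [0.55126433 0.00220792 0.30360823] [-1.79990509e+02  1.62169512e-02  1.00741400e+02] [ -6.   22.4  87.6  -0.   70.  -16.7]
spacer_mid 0.91 [213.  23.] 1638 [ 0.424  0.121  0.018  0.388  0.105 -0.002  0.447  0.148  0.022]
spacer_mid 0.72 [183. 125.] 2256 [ 0.417  0.026  0.018  0.38  -0.005 -0.003  0.447  0.054  0.021]
spacer_mid 0.5 [367. 209.] 42551 [ 0.606 -0.036  0.017  0.503 -0.282 -0.04   0.705  0.117  0.308]
fine_grip 0.57 [364. 355.] 1342 [ 0.615 -0.133  0.124  0.554 -0.198  0.076  0.642  0.015  0.304]
coarse_rim 0.88 [376. 338.] 3586 [ 0.627 -0.12   0.118  0.587 -0.174  0.072  0.668 -0.099  0.138]
((0.6164964437484741, -0.05984041094779968), (0.17058052122592926, 0.33004024624824524), 10.79287052154541)
ped [0.59836799 0.03440525 0.04683078] [0.56369631 0.00368359 0.04406928] [0.63002614 0.06827423 0.05195625] 1642 ((0.5963894128799438, 0.03597890958189964), 0.039659690111875534)
```

View pics/w1.png

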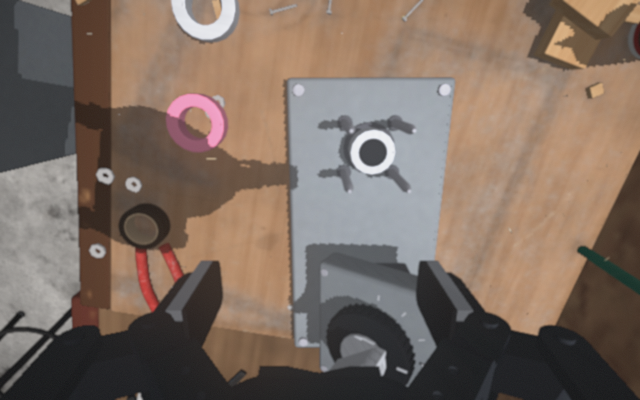

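The wrist view shows the pedestal as a white disc at (373,152) with the four posts around it, the silver spacer at (205,10), a pink look-alike at (197,122), and the knobs at (365,345). The nest measures about (0.598, 0.034, 0.048), which agrees with the plate pose at yaw 10.8°. Next I go above the spacer.

Call:
drive_tool(series=[[[1, -0.7, 0], [0, 0, 0], 0], [[1, -0.7, 0], [0, 0, 0], 0], [[1, -0.7, 0.3], [0, 0, 0], 0], [[1, -0.7, 0.65], [0, 0, 0], 0], [[1, -0.7, 0.65], [0, 0, 0], 0], [[1, -0.7, 0.65], [0, 0, 0], 0], [[1, -0.7, 0.65], [0, 0, 0], 0]])

```text
clock: 3.8
position: [0.4159, 0.1306, 0.204]
orientation: [-179.7, -0.0, 101.0]
force: [-0.6, -1.2, 0.1]
finger_gap: 0.0851
grip_force: 0.0
```

```bash
cat >> h.py <<'E'
from scipy.optimize import least_squares
def circ(xy,r):
    "centre of a disc edge from the convex hull of xy, known radius"
    h=cv2.convexHull(xy.astype(np.float32))[:,0]
    f=least_squares(lambda c:np.hypot(*(h-c).T)-r,xy.mean(0),loss="soft_l1",f_scale=.001);return f.x,np.abs(f.fun).mean()
def planecirc(cal,mask,z,r):
    "centre of a disc from its mask outline, cast onto height z"
    c=max(cv2.findContours(mask.astype(np.uint8),0,cv2.CHAIN_APPROX_NONE)[0],key=len)[:,0]
    T=np.array(cal["T"]);s=undist(cal,c);v=np.c_[s[:,0],-s[:,1],-np.ones(len(s))]@T[:3,:3].T
    q=T[:3,3]+v*((z-T[2,3])/v[:,2])[:,None];return cv2.fitEllipse(cv2.convexHull(q[:,:2].astype(np.float32)))
def look(name,z,tag):
    cal=bot.calibration("wrist");im,d=bot.camera("wrist");np.savez(tag+".npz",im=im,d=d,T=cal["T"]);save(tag+".png",im)
    for m in bot.masks_of("wrist",name):
        if m["conf"]<.3:continue
        p=cloud(cal,d,m["mask"]);t=p[abs(p[:,2]-z)<.004]
        print(name,round(m["conf"],2),np.round(m["at"]),im[m["mask"]].mean(0).round(),p[:,2].max().round(4),np.median(t[:,2]).round(4) if len(t) else None)
        if len(t)>20: print("  circ",circ(t[:,:2],.03),"outline",planecirc(cal,m["mask"],z,.03),t[:,:2].mean(0))
E
python3 - <<'E'
from h import *
print(tool()[0],bot.state()["orientation"])
look("spacer_mid",.02,"w2")
z=np.load("w1.npz");im,d=z["im"],z["d"];cal=bot.calibration("wrist");cal["T"]=z["T"]
g=im.min(2);m=np.zeros(g.shape,bool);m[120:185,340:405]=g[120:185,340:405]>195
n,L,st,ce=cv2.connectedComponentsWithStats(m.astype(np.uint8));k=1+st[1:,4].argmax();print(st[k],planecirc(cal,L==k,.048,.022))
P=cloud(cal,d,L==k);print(np.median(P,0))
P=cloud(cal,d,d>0);P=P[(abs(P[:,0]-.598)<.05)&(abs(P[:,1]-.0345)<.05)&(P[:,2]>.065)]
Q=P[:,:2]-[.598,.0345];Q=Q@np.array([[np.cos(.188),-np.sin(.188)],[np.sin(.188),np.cos(.188)]])
for a in(1,-1):
  for b in (1,-1):
    k=(Q[:,0]*a>0)&(Q[:,1]*b>0);print(a,b,k.sum(),np.median(Q[k],0),np.median(P[k,2]) if k.any() else 0)
E
```

```text
[0.41591052 0.13055354 0.20402391] [-1.79667972e+02 -1.84089207e-02  1.00973238e+02]
spacer_mid 0.97 [236.  51.] [233. 158. 193.] 0.0211 0.0186
  circ (array([0.34964139, 0.21650845]), np.float64(0.0006909062512506525)) outline ((0.35046666860580444, 0.21622121334075928), (0.05797603353857994, 0.05898774042725563), 72.21331024169922) [0.34963022 0.21742058]
spacer_mid 0.76 [320. 201.] [193. 192. 194.] 0.0209 0.0186
  circ (array([0.41608793, 0.13534863]), np.float64(0.00041874993215829613)) outline ((0.4157688319683075, 0.13690248131752014), (0.05897127836942673, 0.06257615238428116), 15.560930252075195) [0.41580663 0.13637133]
spacer_mid 0.71 [296. 308.] [205. 137. 163.] 0.021 0.0186
  circ (array([0.41649699, 0.02479725]), np.float64(0.0002756876763383231)) outline ((0.41613632440567017, 0.030306747183203697), (0.05862246826291084, 0.07050300389528275), 4.301089763641357) [0.41620325 0.02594893]
[351 130  44  44 853] ((0.5984821319580078, 0.03371059522032738), (0.04204348102211952, 0.04244460165500641), 61.33847427368164)
[0.59863214 0.03522566 0.04657462]
1 1 134 [0.02452706 0.02593329] 0.08280891746949365
1 -1 8333 [ 0.01049654 -0.01283185] 0.2974821248417126
-1 1 105 [-0.02673202  0.02612984] 0.08436804037141704
-1 -1 11379 [-0.01688871 -0.01123215] 0.30515934461788013
```

View pics/w2.png

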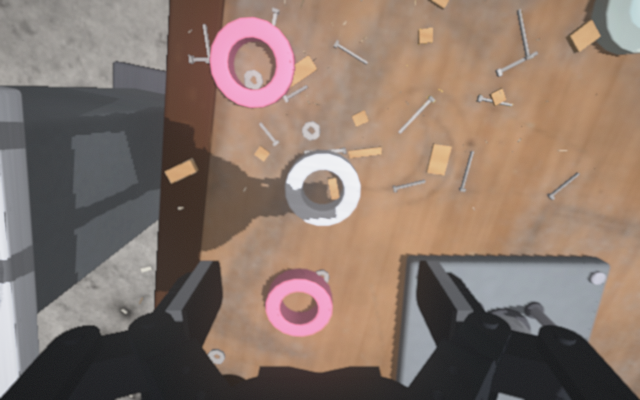

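The wrist view confirms the silver spacer at (322,188), with pink rings at (252,60) and (299,303). The spacer's centre is (0.416, 0.136), so I descend and grip.

Call:
drive_tool(series=[[[0.035, 0, 0.25], [0, 0, 0], 0], [[0.035, 0, 0.5], [0, 0, 0], 0], [[0.035, 0, 0.75], [0, 0, 0], 0], [[0.035, 0, 0.89], [0, 0, 0], 0], [[0.035, 0, 0.89], [0, 0, 0], 0], [[0.035, 0, 0.89], [0, 0, 0], 0], [[0.035, 0, 0.89], [0, 0, 0], 0.3], [[0.035, 0, 0.89], [0, 0, 0], 0.6], [[0.035, 0, 0.89], [0, 0, 0], 1], [[0.035, 0, 0.89], [0, 0, 0], 1]], force=40)

```text
clock: 4.73
position: [0.4191, 0.1352, 0.0749]
orientation: [179.8, 0.0, 101.0]
force: [-2.1, -5.0, 23.9]
finger_gap: 0.0588
grip_force: 37.4
```

Call:
drive_tool(series=[[[0, 0, 0], [0, 0, 0], 1], [[0, 0, 0], [0, 0, 0], 1], [[0, 0, 0], [0, 0, 0], 1], [[0, 0, 0], [0, 0, 0], 1]])

```text
clock: 5.07
position: [0.4191, 0.1352, 0.0749]
orientation: [179.8, 0.0, 101.0]
force: [-1.9, -4.3, 24.4]
finger_gap: 0.0585
grip_force: 37.4
```

Call:
drive_tool(series=[[[0, 0, -0.2], [0, 0, 0], 1], [[0, 0, -0.4], [0, 0, 0], 1], [[0, 0, -0.7], [0, 0, 0], 1], [[0, 0, -1], [0, 0, 0], 1], [[0, 0, -1], [0, 0, 0], 1], [[0, 0, -1], [0, 0, 0], 1], [[0, 0, -1], [0, 0, 0], 1]])

```text
clock: 5.65
position: [0.4182, 0.1352, 0.2236]
orientation: [179.9, 0.0, 100.9]
force: [-0.7, -0.3, -2.0]
finger_gap: 0.0583
grip_force: 45.1
```

```bash
python3 - <<'E'
from h import *
print(tool()[0],bot.state()["orientation"],bot.state()["finger_gap"])
p0,r0=tool()
look("spacer_mid",p0[2]-.055,"w3")
plan([.5985,.0345,p0[2]],down(100.8))
E
```

```text
[0.41816762 0.13515936 0.22359852] [1.79868817e+02 2.25514524e-03 1.00935219e+02] 0.05832862578052215
spacer_mid 0.77 [304. 274.] [204. 142. 170.] 0.0203 None
spacer_mid 0.64 [233.  67.] [233. 162. 196.] 0.0213 None
spacer_mid 0.61 [326. 290.] [168. 167. 170.] 0.1691 0.167
  circ (array([0.41862624, 0.13558254]), np.float64(0.00018488762537865097)) outline ((0.4178343117237091, 0.1393365114927292), (0.05806693062186241, 0.06436292082071304), 12.264602661132812) [0.41827066 0.1376845 ]
shift [-0.887  1.057 -0.012] turn [-0.002  0.     0.003]
```

View pics/w3.png

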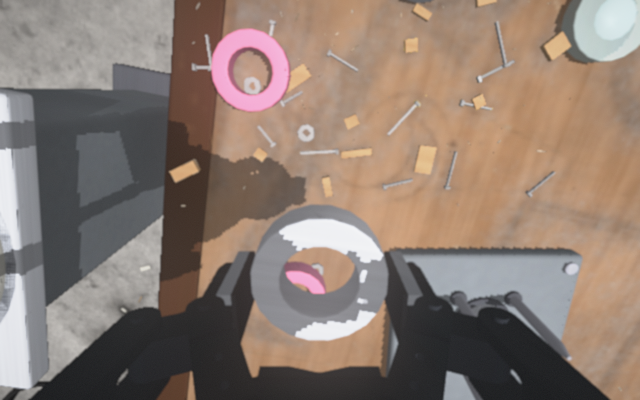

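The spacer is held level and centred at (320,272). I carry it above the nest.

Call:
drive_tool(series=[[[-0.885, 1, 0], [0, 0, 0], 1], [[-0.885, 1, 0], [0, 0, 0], 1], [[-0.885, 1, 0], [0, 0, 0], 1], [[-0.885, 1, 0], [0, 0, 0], 1], [[-0.885, 1, 0], [0, 0, 0], 1], [[-0.885, 1, 0], [0, 0, 0], 1], [[-0.885, 1, 0], [0, 0, 0], 1], [[-0.885, 1, 0], [0, 0, 0], 1]])

```text
clock: 6.42
position: [0.5895, 0.0334, 0.2211]
orientation: [-179.8, -0.1, 100.9]
force: [-0.1, 0.1, -1.1]
finger_gap: 0.0583
grip_force: 45.1
```

Call:
drive_tool(series=[[[0, 0.05, 0], [0, 0, 0], 1], [[0, 0.05, 0], [0, 0, 0], 1], [[0, 0.05, 0], [0, 0, 0], 1]])

```text
clock: 6.67
position: [0.5979, 0.0354, 0.2228]
orientation: [-180.0, -0.0, 101.0]
force: [0.2, 0.2, -1.2]
finger_gap: 0.058
grip_force: 45.1
```

```bash
python3 - <<'E'
from h import *
print(tool()[0],bot.state()["orientation"],bot.state()["finger_gap"])
p0,r0=tool();z=p0[2]-.0555
look("spacer_mid",z,"w4")
f=np.load("w4.npz");cal=bot.calibration("wrist");cal["T"]=f["T"];P=cloud(cal,f["d"],f["d"]>0)
P=P[(abs(P[:,0]-.598)<.06)&(abs(P[:,1]-.0345)<.06)&(P[:,2]>.055)&(P[:,2]<.12)]
c,s=np.cos(.188),np.sin(.188);Q=(P[:,:2]-[.5985,.0345])@np.array([[c,-s],[s,c]])
for a in(1,-1):
  for b in (1,-1):
    k=(Q[:,0]*a>0)&(Q[:,1]*b>0)
    if k.any(): print(a,b,k.sum(),Q[k].mean(0),np.median(P[k,2]))
plan([.5985,.0345,p0[2]],down(100.8))
E
```

```text
[0.59786332 0.03538093 0.22278558] [-1.79994919e+02 -2.74096310e-03  1.00986572e+02] 0.05795846329596167
spacer_mid 0.89 [ 95. 162.] [127.  80.  96.] 0.0215 None
1 1 262 [0.0245998  0.02726432] 0.08176283680185036
-1 1 261 [-0.02494741  0.0272338 ] 0.0816638612746182
shift [-0.006  0.005  0.001] turn [-0.    -0.     0.004]
```

Call:
drive_tool(series=[[[-0.009, 0.004, 0.2], [0, 0, 0], 1], [[-0.009, 0.004, 0.3], [0, 0, 0], 1], [[-0.009, 0.004, 0.4], [0, 0, 0], 1], [[-0.009, 0.004, 0.48], [0, 0, 0], 1], [[-0.009, 0.004, 0.54], [0, 0, 0], 1], [[-0.009, 0.004, 0.59], [0, 0, 0], 1], [[-0.009, 0.004, 0.63], [0, 0, 0], 1], [[-0.009, 0.004, 0.65], [0, 0, 0], 1], [[-0.009, 0.004, 0.65], [0, 0, 0], 1]])

```text
clock: 7.52
position: [0.5987, 0.0336, 0.1251]
orientation: [-180.0, -0.0, 100.9]
force: [-0.3, -0.4, -1.1]
finger_gap: 0.058
grip_force: 45.1
```

Call:
drive_tool(series=[[[0, 0, 0.012], [0, 0, 0], 1], [[0, 0, 0.012], [0, 0, 0], 0.8], [[0, 0, 0.012], [0, 0, 0], 0.2], [[0, 0, 0.012], [0, 0, 0], 0], [[0, 0, 0.012], [0, 0, 0], 0], [[0, 0, -0.2], [0, 0, 0], 0], [[0, 0, -0.45], [0, 0, 0], 0], [[0, 0, -0.7], [0, 0, 0], 0], [[0, 0, -0.8], [0, 0, 0], 0], [[0, 0, -0.8], [0, 0, 0], 0]])

```text
clock: 8.35
position: [0.6005, 0.0335, 0.2499]
orientation: [179.6, 0.1, 100.9]
force: [0.6, -0.6, 0.3]
finger_gap: 0.0855
grip_force: 0.0
```

```bash
python3 - <<'E'
from h import *
print(tool()[0],bot.state()["orientation"],bot.state()["finger_gap"])
look("spacer_mid",.068,"w5")
plan([.611,.30,.225],down(100.8))
E
```

```text
[0.60045103 0.03350699 0.24991807] [1.79607472e+02 8.95823210e-02 1.00934270e+02] 0.08545265639064561
spacer_mid 0.92 [322. 204.] [183. 185. 190.] 0.0837 0.0666
  circ (array([0.59873709, 0.03412438]), np.float64(0.0004226769074723117)) outline ((0.5987509489059448, 0.035749420523643494), (0.0593181774020195, 0.061817869544029236), 14.508427619934082) [0.59865277 0.03533193]
spacer_mid 0.68 [106. 150.] [124.  78.  93.] 0.0213 None
shift [1.729 0.416 0.14 ] turn [0.002 0.    0.003]
```

View pics/w5.png

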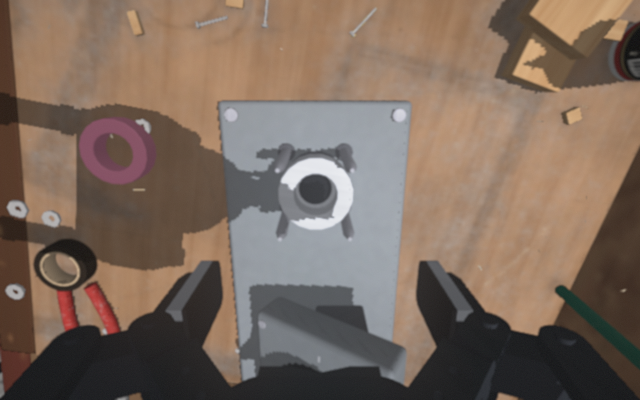

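The spacer is seated in the nest at (316,192), centre (0.5987, 0.0341). On to the lens.

Call:
drive_tool(series=[[[0.9, 0.2, 0], [0, 0, 0], 0], [[0.9, 0.2, 0], [0, 0, 0], 0], [[0.9, 0.2, 0], [0, 0, 0], 0], [[0.9, 0.2, 0], [0, 0, 0], 0]])

```text
clock: 8.78
position: [0.6018, 0.1763, 0.2439]
orientation: [-179.9, -0.1, 101.1]
force: [-0.3, 0.6, 0.2]
finger_gap: 0.0854
grip_force: 0.0
```

Call:
drive_tool(series=[[[0.83, 0.215, 0.17], [0, 0, 0], 0], [[0.83, 0.215, 0.17], [0, 0, 0], 0], [[0.83, 0.215, 0.17], [0, 0, 0], 0], [[0.83, 0.215, 0.17], [0, 0, 0], 0], [[0.83, 0.215, 0.17], [0, 0, 0], 0], [[0.83, 0.215, 0.17], [0, 0, 0], 0]])

```text
clock: 9.28
position: [0.6102, 0.2999, 0.2185]
orientation: [-179.9, 0.0, 101.0]
force: [-0.1, -1.0, 0.1]
finger_gap: 0.0852
grip_force: 0.0
```

```bash
python3 - <<'E'
from h import *
print(tool()[0],bot.state()["orientation"],bot.state()["finger_gap"])
look("lens_mid",.014,"w6")
E
```

```text
[0.61017659 0.29994031 0.21849199] [-1.79874316e+02  4.03965604e-02  1.00990209e+02] 0.08515712591176224
lens_mid 0.75 [257. 364.] [97. 97. 99.] 0.2273 0.0151
  circ (array([0.63965748, 0.10095065]), np.float64(0.022265438774292476)) outline ((0.6030643582344055, 0.10518015921115875), (0.05546734482049942, 0.12907114624977112), 104.344970703125) [0.58968676 0.09958621]
lens_mid 0.68 [320. 180.] [201. 212. 210.] 0.0182 0.0129
  circ (array([0.60977409, 0.30475103]), np.float64(0.0005613961479707609)) outline ((0.6095467805862427, 0.30596765875816345), (0.0577881895005703, 0.06020301580429077), 16.50352668762207) [0.60963365 0.30595627]
```

View pics/w6.png

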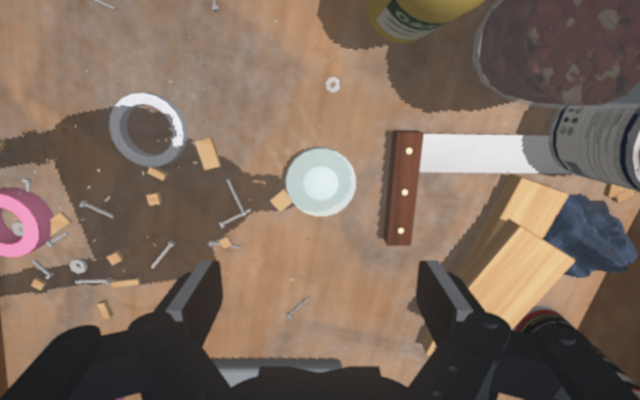

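The lens is dome up at (321,182). A knife handle at (403,187) sits where a finger would land, so I turn the gripper 90° to close along the other axis. The gap between posts allows that too.

Call:
drive_tool(series=[[[0.033, 0, 0], [0, 0, 1], 0], [[0.033, 0, 0], [0, 0, 1], 0], [[0.033, 0, 0], [0, 0, 1], 0], [[0.033, 0, 0], [0, 0, 1], 0], [[0.033, 0, 0], [0, 0, 1], 0], [[0.033, 0, 0], [0, 0, 1], 0], [[0.033, 0, 0], [0, 0, 1], 0], [[0.033, 0, 0], [0, 0, 1], 0]])

```text
clock: 10.05
position: [0.6101, 0.3035, 0.2202]
orientation: [180.0, 0.0, 55.7]
force: [-0.1, 0.2, 0.1]
finger_gap: 0.0857
grip_force: 0.0
```

Call:
drive_tool(series=[[[0, 0, 0.1], [0, 0, 1], 0], [[0, 0, 0.2], [0, 0, 1], 0], [[0, 0, 0.3], [0, 0, 1], 0], [[0, 0, 0.4], [0, 0, 1], 0], [[0, 0, 0.5], [0, 0, 1], 0], [[0, 0, 0.5], [0, 0, 1], 0], [[0, 0, 0.5], [0, 0, 1], 0], [[0, 0, 0.5], [0, 0, 1], 0], [[0, 0, 0.5], [0, 0, 1], 0]])

```text
clock: 10.8
position: [0.6101, 0.3042, 0.1451]
orientation: [180.0, -0.0, 11.1]
force: [0.1, -0.0, -0.3]
finger_gap: 0.0855
grip_force: 0.0
```

```bash
python3 - <<'E'
from h import *
print(tool()[0],bot.state()["orientation"],bot.state()["finger_gap"])
look("lens_mid",.014,"w7")
plan([.6097,.305,.077],down(10.8))
E
```

```text
[0.61005711 0.30422452 0.14509981] [ 1.79998215e+02 -1.19155560e-02  1.10668943e+01] 0.08548598327443814
lens_mid 0.91 [322. 216.] [201. 212. 210.] 0.0181 0.0129
  circ (array([0.6105879 , 0.30498235]), np.float64(0.00024337830858577378)) outline ((0.6123161911964417, 0.30535176396369934), (0.058551374822854996, 0.06225531920790672), 99.79747009277344) [0.61218147 0.30517709]
shift [-0.002 -0.004  0.455] turn [-0.    -0.001  0.006]
```

Call:
drive_tool(series=[[[0, -0.005, 0.15], [0, 0, 0], 0], [[0, -0.005, 0.3], [0, 0, 0], 0], [[0, -0.005, 0.4], [0, 0, 0], 0], [[0, -0.005, 0.453], [0, 0, 0], 0], [[0, -0.005, 0.453], [0, 0, 0], 0], [[0, -0.005, 0.453], [0, 0, 0], 0.3], [[0, -0.005, 0.453], [0, 0, 0], 0.6], [[0, -0.005, 0.453], [0, 0, 0], 1], [[0, -0.005, 0.453], [0, 0, 0], 1], [[0, -0.005, 0.453], [0, 0, 0], 1]], force=45)

```text
clock: 11.73
position: [0.6103, 0.3059, 0.0789]
orientation: [-180.0, -0.1, 11.0]
force: [-2.6, -2.3, 10.0]
finger_gap: 0.057
grip_force: 45.5
```

Call:
drive_tool(series=[[[0, 0, 0], [0, 0, 0], 1], [[0, 0, 0], [0, 0, 0], 1]])

```text
clock: 11.9
position: [0.6103, 0.3059, 0.0789]
orientation: [-180.0, -0.1, 11.0]
force: [-2.7, -0.7, 11.0]
finger_gap: 0.057
grip_force: 45.5
```

Call:
drive_tool(series=[[[0, 0, -0.1], [0, 0, 0], 1], [[0, 0, -0.25], [0, 0, 0], 1], [[0, 0, -0.5], [0, 0, 0], 1], [[0, 0, -0.75], [0, 0, 0], 1], [[0, 0, -1], [0, 0, 0], 1], [[0, 0, -1], [0, 0, 0], 1], [[0, 0, -1], [0, 0, 0], 1]])

```text
clock: 12.48
position: [0.6107, 0.3062, 0.2305]
orientation: [-179.9, -0.3, 11.0]
force: [-0.1, -0.5, -1.3]
finger_gap: 0.0567
grip_force: 48.3
```

```bash
python3 - <<'E'
from h import *
print(tool()[0],bot.state()["orientation"],bot.state()["finger_gap"])
p,_=tool()
look("lens_mid",p[2]-.063,"w8")
f=np.load("w8.npz");cal=bot.calibration("wrist");cal["T"]=f["T"]
for m in bot.masks_of("wrist","lens_mid")[:2]:
    P=cloud(cal,f["d"],m["mask"]);P=P[abs(P[:,2]-p[2]+.063)<.008]
    r=np.hypot(*(P[:,:2]-p[:2]).T)
    q=P[(r>.018)&(r<.028)]
    if len(q)>50:
        A=np.c_[q[:,:2]-p[:2],np.ones(len(q))];print(np.linalg.lstsq(A,q[:,2],rcond=None)[0],len(q), p[2])
plan([.5987,.034,.225],down(10.8))
E
```

```text
[0.61067879 0.30617114 0.23050815] [-179.93454836   -0.33694198   10.9513702 ] 0.05666958865449472
lens_mid 0.66 [320. 265.] [189. 201. 200.] 0.1696 0.1644
  circ (array([0.61111004, 0.3065661 ]), np.float64(0.0003840137910955564)) outline ((0.6146891713142395, 0.3072661757469177), (0.05640184134244919, 0.06217672675848007), 102.70679473876953) [0.61315762 0.30706382]
lens_mid 0.38 [ 75. 324.] [112. 109. 109.] 0.2322 None
[0.00416931 0.00117698 0.16405967] 6215 0.23050814826688953
shift [-0.412  1.764  0.009] turn [0.    0.002 0.003]
```

View pics/w8.png

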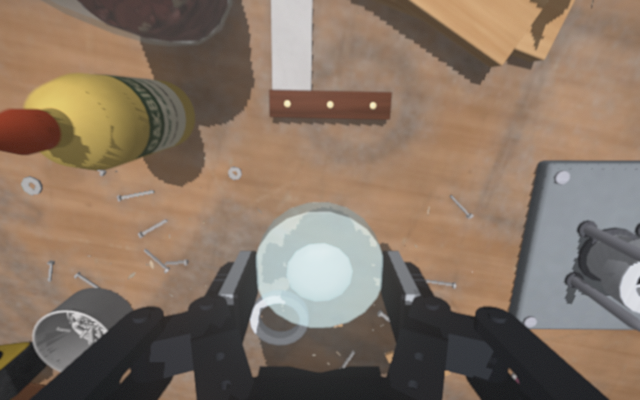

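The lens is held level and centred at (320,268). I carry it to the nest.

Call:
drive_tool(series=[[[-0.2, 0.88, 0], [0, 0, 0], 1], [[-0.2, 0.88, 0], [0, 0, 0], 1], [[-0.2, 0.88, 0], [0, 0, 0], 1], [[-0.2, 0.88, 0], [0, 0, 0], 1], [[-0.2, 0.88, 0], [0, 0, 0], 1]])

```text
clock: 13.05
position: [0.6047, 0.1671, 0.2257]
orientation: [180.0, 0.2, 10.8]
force: [0.8, 0.8, -1.5]
finger_gap: 0.0567
grip_force: 48.4
```

Call:
drive_tool(series=[[[-0.212, 0.885, 0], [0, 0, 0], 1], [[-0.212, 0.885, 0], [0, 0, 0], 1], [[-0.212, 0.885, 0], [0, 0, 0], 1], [[-0.212, 0.885, 0], [0, 0, 0], 1], [[-0.212, 0.885, 0], [0, 0, 0], 1], [[-0.212, 0.885, 0], [0, 0, 0], 1], [[-0.212, 0.885, 0], [0, 0, 0], 1]])

```text
clock: 13.63
position: [0.5992, 0.0352, 0.2264]
orientation: [-180.0, 0.0, 11.0]
force: [-0.0, 1.1, -2.3]
finger_gap: 0.0564
grip_force: 48.5
```

```bash
python3 - <<'E'
from h import *
p,_=tool();print(p,bot.state()["orientation"],bot.state()["finger_gap"])
cal=bot.calibration("wrist");im,d=bot.camera("wrist");P=cloud(cal,d,d>0)
P=P[(abs(P[:,0]-.598)<.06)&(abs(P[:,1]-.0345)<.06)&(P[:,2]>.055)&(P[:,2]<.12)]
c,s=np.cos(.188),np.sin(.188);Q=(P[:,:2]-[.5987,.034])@np.array([[c,-s],[s,c]])
for a in(1,-1):
  for b in (1,-1):
    k=(Q[:,0]*a>0)&(Q[:,1]*b>0)
    if k.any(): print(a,b,k.sum(),Q[k].mean(0),np.median(P[k,2]))
plan([.5985,.0338,.147],down(10.8))
E
```

```text
[0.59915805 0.03519782 0.22637704] [-1.79966851e+02  4.42113495e-02  1.09708440e+01] 0.05643131435933635
1 1 1270 [0.01935957 0.01665257] 0.06655324003070752
1 -1 1267 [ 0.01918176 -0.01702562] 0.06661104422548772
-1 1 39 [-0.00167869  0.02622633] 0.0665156298113842
-1 -1 76 [-0.00246797 -0.02538815] 0.06648545807497161
shift [-0.006  0.01   0.53 ] turn [-0.001  0.001  0.005]
```

Call:
drive_tool(series=[[[-0.006, 0.01, 0.12], [0, 0, 0], 1], [[-0.006, 0.01, 0.22], [0, 0, 0], 1], [[-0.006, 0.01, 0.3], [0, 0, 0], 1], [[-0.006, 0.01, 0.37], [0, 0, 0], 1], [[-0.006, 0.01, 0.42], [0, 0, 0], 1], [[-0.006, 0.01, 0.46], [0, 0, 0], 1], [[-0.006, 0.01, 0.49], [0, 0, 0], 1], [[-0.006, 0.01, 0.51], [0, 0, 0], 1], [[-0.006, 0.01, 0.516], [0, 0, 0], 1], [[-0.006, 0.01, 0.516], [0, 0, 0], 1]])

```text
clock: 14.52
position: [0.5987, 0.0324, 0.1496]
orientation: [180.0, -0.0, 10.9]
force: [0.3, -0.6, -0.6]
finger_gap: 0.0568
grip_force: 48.5
```

Call:
drive_tool(series=[[[0, -0.006, 0.006], [0, 0, 0], 1], [[0, -0.006, 0.012], [0, 0, 0], 1], [[0, -0.006, 0.017], [0, 0, 0], 1], [[0, -0.006, 0.017], [0, 0, 0], 1]])

```text
clock: 14.85
position: [0.5985, 0.0333, 0.1471]
orientation: [180.0, -0.0, 10.9]
force: [0.5, 0.8, -1.2]
finger_gap: 0.0566
grip_force: 48.7
```

Call:
drive_tool(series=[[[0, 0, 0.006], [0, 0, 0], 1], [[0, 0, 0.01], [0, 0, 0], 1], [[0, 0, 0.01], [0, 0, 0], 0.5], [[0, 0, 0.01], [0, 0, 0], 0.2], [[0, 0, 0.01], [0, 0, 0], 0], [[0, 0, 0.01], [0, 0, 0], 0], [[0, 0, -0.15], [0, 0, 0], 0], [[0, 0, -0.35], [0, 0, 0], 0], [[0, 0, -0.65], [0, 0, 0], 0], [[0, 0, -0.7], [0, 0, 0], 0]])

```text
clock: 15.68
position: [0.6001, 0.0332, 0.2572]
orientation: [179.9, -0.3, 10.9]
force: [1.2, 0.2, 1.2]
finger_gap: 0.0854
grip_force: 0.0
```

```bash
python3 - <<'E'
from h import *
p,_=tool();print(p,bot.state()["orientation"],bot.state()["finger_gap"])
look("lens_mid",.082,"w9")
f=np.load("w9.npz");cal=bot.calibration("wrist");cal["T"]=f["T"]
P=cloud(cal,f["d"],f["d"]>0);r=np.hypot(*(P[:,:2]-[.5987,.034]).T);q=P[(r<.027)&(r>.018)&(abs(P[:,2]-.082)<.007)]
print(np.linalg.lstsq(np.c_[q[:,:2]-[.5987,.034],np.ones(len(q))],q[:,2],rcond=None)[0],len(q))
plan([.463,.322,.25],down(10.8))
E
```

```text
[0.60007405 0.03323575 0.2572096 ] [179.91574291  -0.34864291  10.93699733] 0.08541140553456926
lens_mid 0.73 [319. 197.] [191. 209. 213.] 0.0862 0.0809
  circ (array([0.59883876, 0.0337889 ]), np.float64(0.0003891616116358995)) outline ((0.5999698042869568, 0.034005675464868546), (0.05871112272143364, 0.061017610132694244), 99.19554138183594) [0.59993155 0.03408022]
lens_mid 0.31 [ 35. 246.] [156. 157. 161.] 0.0124 None
[ 0.00012025 -0.00125442  0.08064807] 2047
shift [-0.53  -2.063  0.027] turn [ 0.002 -0.007  0.003]
```

The lens is seated and level at the right height. Now the retainer.

Call:
drive_tool(series=[[[-0.2, -0.9, 0], [0, 0, 0], 0], [[-0.2, -0.9, 0], [0, 0, 0], 0], [[-0.2, -0.9, 0], [0, 0, 0], 0], [[-0.2, -0.9, 0], [0, 0, 0], 0]])

```text
clock: 16.12
position: [0.5405, 0.1638, 0.2508]
orientation: [-179.9, 0.2, 11.0]
force: [-0.1, -0.1, 0.5]
finger_gap: 0.0853
grip_force: 0.0
```

Call:
drive_tool(series=[[[-0.33, -1, 0.5], [0, 0, 0], 0], [[-0.33, -1, 0.5], [0, 0, 0], 0], [[-0.33, -1, 0.5], [0, 0, 0], 0], [[-0.33, -1, 0.5], [0, 0, 0], 0], [[-0.33, -1, 0.5], [0, 0, 0], 0], [[-0.33, -1, 0.5], [0, 0, 0], 0], [[-0.33, -1, 0.5], [0, 0, 0], 0]])

```text
clock: 16.7
position: [0.4661, 0.2979, 0.1763]
orientation: [180.0, 0.1, 11.0]
force: [0.7, 0.1, 0.3]
finger_gap: 0.0854
grip_force: 0.0
```

```bash
python3 - <<'E'
from h import *
p,_=tool();print(p,bot.state()["orientation"],bot.state()["finger_gap"])
look("retainer_mid",.012,"w10")
plan([.463,.322,.077],down(10.8))
E
```

```text
[0.46610232 0.29794137 0.17627862] [1.79966811e+02 7.00046557e-02 1.10076183e+01] 0.08542320598225324
retainer_mid 0.57 [286. 224.] [208. 209. 213.] 0.0129 0.0105
  circ (array([0.46329456, 0.32010018]), np.float64(0.00045698381218766407)) outline ((0.46473655104637146, 0.3199082911014557), (0.058288801461458206, 0.06009765714406967), 85.13020324707031) [0.46452003 0.32032724]
shift [ 0.004 -0.168  0.668] turn [ 0.    -0.001  0.002]
```

Call:
drive_tool(series=[[[0.008, -0.148, 0.1], [0, 0, 0], 0], [[0.008, -0.148, 0.25], [0, 0, 0], 0], [[0.008, -0.148, 0.45], [0, 0, 0], 0], [[0.008, -0.148, 0.6], [0, 0, 0], 0], [[0.008, -0.148, 0.66], [0, 0, 0], 0], [[0.008, -0.148, 0.66], [0, 0, 0], 0], [[0.008, -0.148, 0.66], [0, 0, 0], 0.3], [[0.008, -0.148, 0.66], [0, 0, 0], 0.6], [[0.008, -0.148, 0.66], [0, 0, 0], 1], [[0.008, -0.148, 0.66], [0, 0, 0], 1]])

```text
clock: 17.63
position: [0.4649, 0.3206, 0.0827]
orientation: [-179.9, -0.3, 10.9]
force: [-30.6, 24.3, 105.9]
finger_gap: 0.0394
grip_force: 53.3
```

Call:
drive_tool(series=[[[0, 0, 0], [0, 0, 0], 1], [[0, 0, 0], [0, 0, 0], 1]])

```text
clock: 17.8
position: [0.4653, 0.3217, 0.0819]
orientation: [-179.8, -0.4, 10.9]
force: [0.9, 0.4, 0.1]
finger_gap: 0.0128
grip_force: 0.0
```

Call:
drive_tool(series=[[[0, 0, -0.1], [0, 0, 0], 1], [[0, 0, -0.25], [0, 0, 0], 1], [[0, 0, -0.5], [0, 0, 0], 1], [[0, 0, -0.75], [0, 0, 0], 1], [[0, 0, -1], [0, 0, 0], 1], [[0, 0, -1], [0, 0, 0], 1], [[0, 0, -1], [0, 0, 0], 1]])

```text
clock: 18.38
position: [0.4643, 0.3205, 0.2315]
orientation: [-179.9, -0.3, 10.9]
force: [-0.0, -0.9, -0.4]
finger_gap: -0.0
grip_force: 0.0
```

```bash
python3 - <<'E'
from h import *
p,_=tool();print(p,bot.state()["orientation"],bot.state()["finger_gap"])
look("retainer_mid",p[2]-.067,"w11")
f=np.load("w11.npz");cal=bot.calibration("wrist");cal["T"]=f["T"]
P=cloud(cal,f["d"],f["d"]>0);r=np.hypot(*(P[:,:2]-p[:2]).T);q=P[(r<.029)&(r>.02)&(abs(P[:,2]-p[2]+.067)<.008)]
print(np.linalg.lstsq(np.c_[q[:,:2]-p[:2],np.ones(len(q))],q[:,2],rcond=None)[0],len(q))
plan([.5985,.0337,.23],down(10.8))
E
```

```text
[0.4642505  0.32054588 0.23150315] [-179.88975182   -0.34548697   10.93442534] -6.278641322563948e-06
retainer_mid 0.82 [320. 206.] [208. 208. 212.] 0.0132 None
[0. 0. 0.] 0
shift [ 0.524  2.045 -0.01 ] turn [-0.    -0.001  0.003]
```

The fingers slipped over the thin ring: their tips were too high at this opening. I open, look for where the ring is now, and grip lower.

Call:
drive_tool(series=[[[0, 0, 0.3], [0, 0, 0], 0], [[0, 0, 0.3], [0, 0, 0], 0], [[0, 0, 0.3], [0, 0, 0], 0], [[0, 0, 0.3], [0, 0, 0], 0], [[0, 0, 0.3], [0, 0, 0], 0], [[0, 0, 0.3], [0, 0, 0], 0]])

```text
clock: 18.98
position: [0.4637, 0.3203, 0.1841]
orientation: [-180.0, -0.1, 10.9]
force: [-0.3, -0.3, 0.6]
finger_gap: 0.0721
grip_force: 0.0
```

```bash
python3 - <<'E'
from h import *
p,_=tool();print(p,bot.state()["orientation"],bot.state()["finger_gap"])
look("retainer_mid",.012,"w12")
plan([.463,.320,.071],down(10.8))
E
```

```text
[0.46371901 0.3202945  0.18410983] [-1.79975300e+02 -7.97753956e-02  1.09348374e+01] 0.07210832159123014
retainer_mid 0.85 [319. 223.] [210. 211. 216.] 0.013 0.0105
  circ (array([0.46331993, 0.31990167]), np.float64(0.0005489427738570299)) outline ((0.46472081542015076, 0.32016849517822266), (0.05751705542206764, 0.059943750500679016), 94.92335510253906) [0.46459645 0.3200099 ]
shift [-0.005  0.001  0.753] turn [-0.    -0.002  0.003]
```

View pics/w12.png

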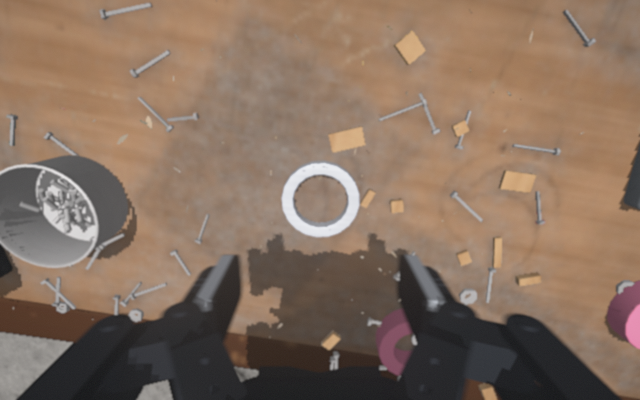

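The ring is still flat and in place at (320,200). I grip again, lower.

Call:
drive_tool(series=[[[-0.005, 0, 0.2], [0, 0, 0], 0], [[-0.005, 0, 0.4], [0, 0, 0], 0], [[-0.005, 0, 0.6], [0, 0, 0], 0], [[-0.005, 0, 0.7], [0, 0, 0], 0], [[-0.005, 0, 0.755], [0, 0, 0], 0], [[-0.005, 0, 0.755], [0, 0, 0], 0], [[-0.005, 0, 0.755], [0, 0, 0], 0.15], [[-0.005, 0, 0.755], [0, 0, 0], 0.25], [[-0.005, 0, 0.755], [0, 0, 0], 0.3], [[-0.005, 0, 0.755], [0, 0, 0], 0.35]], force=30)

```text
clock: 19.92
position: [0.4632, 0.3203, 0.0715]
orientation: [-180.0, -0.1, 10.9]
force: [-1.5, -1.4, 14.3]
finger_gap: 0.0588
grip_force: 29.0
```

Call:
drive_tool(series=[[[0, 0, 0], [0, 0, 0], 0.5], [[0, 0, 0], [0, 0, 0], 0.5], [[0, 0, 0], [0, 0, 0], 0.5]])

```text
clock: 20.17
position: [0.4632, 0.3203, 0.0715]
orientation: [-180.0, -0.1, 10.9]
force: [-1.8, -0.6, 13.6]
finger_gap: 0.0588
grip_force: 29.1
```

Call:
drive_tool(series=[[[0, 0, -0.05], [0, 0, 0], 1], [[0, 0, -0.15], [0, 0, 0], 1], [[0, 0, -0.4], [0, 0, 0], 1], [[0, 0, -0.7], [0, 0, 0], 1], [[0, 0, -1], [0, 0, 0], 1], [[0, 0, -1], [0, 0, 0], 1], [[0, 0, -1], [0, 0, 0], 1]])

```text
clock: 20.75
position: [0.4637, 0.3206, 0.2239]
orientation: [-179.9, -0.4, 10.9]
force: [0.7, 0.4, -0.8]
finger_gap: 0.0586
grip_force: 32.9
```

```bash
python3 - <<'E'
from h import *
p,_=tool();print(p,bot.state()["orientation"],bot.state()["finger_gap"])
look("retainer_mid",p[2]-.06,"w13")
f=np.load("w13.npz");cal=bot.calibration("wrist");cal["T"]=f["T"]
P=cloud(cal,f["d"],f["d"]>0);r=np.hypot(*(P[:,:2]-p[:2]).T);q=P[(r<.028)&(r>.022)&(abs(P[:,2]-p[2]+.06)<.008)]
print(np.linalg.lstsq(np.c_[q[:,:2]-p[:2],np.ones(len(q))],q[:,2],rcond=None)[0],len(q))
plan([.5985,.0337,.23],down(10.8))
E
```

```text
[0.46370122 0.32057164 0.22394004] [-179.87775765   -0.38313238   10.93680802] 0.05859031052114847
retainer_mid 0.79 [319. 305.] [161. 162. 167.] 0.1647 0.1627
  circ (array([0.46387976, 0.32099219]), np.float64(0.0002337746302740515)) outline ((0.46609050035476685, 0.32144615054130554), (0.058178797364234924, 0.06192467734217644), 103.036376953125) [0.46582699 0.32136331]
[0.00448359 0.00093387 0.16282729] 4348
shift [ 0.53   2.045 -0.066] turn [-0.    -0.001  0.003]
```

Call:
drive_tool(series=[[[0.25, 1, 0], [0, 0, 0], 1], [[0.25, 1, 0], [0, 0, 0], 1], [[0.25, 1, 0], [0, 0, 0], 1], [[0.25, 1, 0], [0, 0, 0], 1], [[0.25, 1, 0], [0, 0, 0], 1]])

```text
clock: 21.27
position: [0.5293, 0.1752, 0.2182]
orientation: [179.9, 0.1, 10.7]
force: [-0.2, 0.1, -0.2]
finger_gap: 0.0587
grip_force: 32.9
```

Call:
drive_tool(series=[[[0.28, 1, 0], [0, 0, 0], 1], [[0.28, 1, 0], [0, 0, 0], 1], [[0.28, 1, 0], [0, 0, 0], 1], [[0.28, 1, 0], [0, 0, 0], 1], [[0.28, 1, 0], [0, 0, 0], 1], [[0.28, 1, 0], [0, 0, 0], 1], [[0.28, 1, 0], [0, 0, 0], 1], [[0.28, 1, 0], [0, 0, 0], 1]])

```text
clock: 21.93
position: [0.5966, 0.0414, 0.2189]
orientation: [-180.0, 0.1, 11.0]
force: [0.2, 0.4, -1.2]
finger_gap: 0.0586
grip_force: 33.0
```

```bash
python3 - <<'E'
from h import *
p,_=tool();print(p,bot.state()["orientation"],bot.state()["finger_gap"])
plan([.5985,.0337,.156],down(10.8))
E
```

```text
[0.59662408 0.04142968 0.21889555] [-1.79963050e+02  1.08029515e-01  1.09839067e+01] 0.05855352443258778
shift [0.003 0.053 0.419] turn [-0.001  0.002  0.004]
```

Call:
drive_tool(series=[[[0.003, 0.05, 0], [0, 0, 0], 1], [[0.003, 0.05, 0.1], [0, 0, 0], 1], [[0.003, 0.05, 0.2], [0, 0, 0], 1], [[0.003, 0.05, 0.28], [0, 0, 0], 1], [[0.003, 0.05, 0.34], [0, 0, 0], 1], [[0.003, 0.05, 0.38], [0, 0, 0], 1], [[0.003, 0.05, 0.41], [0, 0, 0], 1], [[0.003, 0.05, 0.42], [0, 0, 0], 1], [[0.003, 0.05, 0.42], [0, 0, 0], 1]])

```text
clock: 22.68
position: [0.5994, 0.0332, 0.1568]
orientation: [180.0, 0.0, 10.9]
force: [0.8, 0.1, -0.2]
finger_gap: 0.0587
grip_force: 33.0
```

Call:
drive_tool(series=[[[-0.004, -0.003, 0.01], [0, 0, 0], 1], [[-0.004, -0.003, 0.017], [0, 0, 0], 1], [[-0.004, -0.003, 0.017], [0, 0, 0], 1], [[-0.004, -0.003, 0.017], [0, 0, 0], 0.2], [[-0.004, -0.003, 0.017], [0, 0, 0], 0], [[-0.004, -0.003, 0.017], [0, 0, 0], 0], [[-0.004, -0.003, -0.15], [0, 0, 0], 0], [[-0.004, -0.003, -0.35], [0, 0, 0], 0], [[-0.004, -0.003, -0.65], [0, 0, 0], 0], [[-0.004, -0.003, -0.65], [0, 0, 0], 0]])

```text
clock: 23.52
position: [0.601, 0.0334, 0.2608]
orientation: [179.9, -0.5, 10.9]
force: [2.0, -0.0, 1.3]
finger_gap: 0.0853
grip_force: 0.0
```

```bash
python3 - <<'E'
from h import *
p,_=tool();print(p,bot.state()["orientation"],bot.state()["finger_gap"])
look("retainer_mid",.094,"w14")
f=np.load("w14.npz");cal=bot.calibration("wrist");cal["T"]=f["T"]
P=cloud(cal,f["d"],f["d"]>0);r=np.hypot(*(P[:,:2]-[.5987,.034]).T);q=P[(r<.028)&(r>.022)&(abs(P[:,2]-.094)<.007)]
print(np.linalg.lstsq(np.c_[q[:,:2]-[.5987,.034],np.ones(len(q))],q[:,2],rcond=None)[0],len(q))
# knob, static cameras
yaw=np.radians(10.85);c=np.array([.6165,-.059]);ux=np.array([np.cos(yaw),np.sin(yaw)]);uy=np.array([-ux[1],ux[0]])
fc=np.r_[c-.085*uy,.1];n=np.r_[-np.sin(.58)*ux,np.cos(.58)];u=np.r_[np.cos(.58)*ux,np.sin(.58)];w=np.r_[uy,0]
print("face",fc,n)
for cn in("scene","side"):
    z=np.load(cn+"0.npz");cal=bot.calibration(cn);P=cloud(cal,z["d"],z["d"]>0)-fc
    L=np.c_[P@u,P@w,P@n]
    k=(np.hypot(L[:,0],L[:,1])<.034)&(L[:,2]>.046)&(L[:,2]<.058);q=L[k]
    print(cn,k.sum(),"face h",np.median(L[(abs(L[:,0])<.06)&(abs(L[:,1])<.06)&(abs(L[:,2])<.006),2]),np.median(q[:,2]) if k.any() else '')
    if k.sum()>5:
        print(cv2.minAreaRect(q[:,:2].astype(np.float32)),q.mean(0))
        e,v=np.linalg.eigh(np.cov(q[:,:2].T));print(e**.5,np.degrees(np.arctan2(v[1,1],v[0,1])))
E
```

```text
[0.60097509 0.03344465 0.2607923 ] [179.88284046  -0.49065045  10.94317379] 0.0853484415644315
retainer_mid 0.66 [326. 225.] [206. 209. 214.] 0.0946 0.0925
  circ (array([0.59877623, 0.03383736]), np.float64(0.0006933365111746374)) outline ((0.6001434922218323, 0.03418264910578728), (0.057339344173669815, 0.05956316739320755), 101.6686782836914) [0.60035904 0.03410564]
[ 0.00016327 -0.00118409  0.09261522] 1622
face [ 0.63250027 -0.14248049  0.1       ] [-0.53822711 -0.10315918  0.83646265]
scene 53 face h -0.00016478932162435623 0.050996318726105785
((9.099394083023071e-05, 0.0006433706730604172), (0.06074047088623047, 0.015878882259130478), 40.93292236328125) [-0.00098677  0.00075708  0.05084468]
[0.00452409 0.01685172] -137.24095089068734
side 42 face h -0.0012256094048689295 0.04968373365552792
((0.002939067780971527, 0.0031262505799531937), (0.053015291690826416, 0.013325823470950127), 43.049835205078125) [0.00303149 0.00444722 0.04942384]
[0.00371067 0.01640353] -140.11036176063882
```

The stack is complete and level, top at 92.6 mm (about 94 expected once the camera's usual bias is allowed for). The fine knob reads about 42° (0.73 rad). Next I plan a pose along the head's normal and check for obstacles.

```bash
cat >> h.py <<'E'
yaw=np.radians(10.85);ux=np.array([np.cos(yaw),np.sin(yaw)]);uy=np.array([-ux[1],ux[0]])
fc=np.r_[np.array([.6165,-.059])-.085*uy,.1];n=np.r_[-np.sin(.58)*ux,np.cos(.58)];u=np.r_[np.cos(.58)*ux,np.sin(.58)];w=np.r_[uy,0]
def knobR(deg):
    a=np.radians(deg);x=np.cos(a)*u+np.sin(a)*w;z=-n;return R.from_matrix(np.c_[x,np.cross(z,x),z])
def loc(P):
    P=P-fc;return np.c_[P@u,P@w,P@n]
E
python3 - <<'E'
from h import *
plan(fc+.2*n,knobR(42)); print(fc+.2*n, knobR(42).as_euler("xyz",degrees=True))
for cn in("scene","side"):
    z=np.load(cn+"0.npz");cal=bot.calibration(cn);L=loc(cloud(cal,z["d"],z["d"]>0))
    k=(abs(L[:,0])<.2)&(abs(L[:,1])<.15)&(L[:,2]>.056)&(L[:,2]<.3);q=L[k];print(cn,k.sum())
    if k.any():
        H=np.c_[np.round(q/.03)*.03];v,ct=np.unique(H,axis=0,return_counts=True)
        for a,b in sorted(zip(ct,v.tolist()),reverse=True)[:14]:print(a,np.round(b,2),end=";")
E
```

```text
shift [-0.737  1.192 -0.074] turn [-0.268  0.7   -0.905]
[ 0.52485485 -0.16311232  0.26729253] [156.32767863 -24.03290043  57.95834736]
scene 90
32 [-0.   -0.15  0.09];27 [-0.03 -0.15  0.09];11 [-0.03 -0.15  0.12];7 [ 0.   -0.15  0.06];5 [-0.06 -0.15  0.09];3 [ 0.03 -0.15  0.06];3 [-0.06 -0.15  0.12];1 [ 0.03 -0.15  0.09];1 [0.   0.03 0.06];side 152
49 [-0.03 -0.15  0.09];44 [ 0.   -0.15  0.09];27 [ 0.   -0.15  0.06];14 [-0.06 -0.15  0.09];8 [-0.03 -0.15  0.12];5 [ 0.03 -0.15  0.06];3 [-0.06 -0.15  0.12];2 [ 0.03 -0.15  0.09];
```

Call:
drive_tool(series=[[[-0.3, 0.4, -0.074], [0, 0, 0], 0], [[-0.6, 0.7, -0.074], [-0.05, 0.1, -0.13], 0], [[-0.737, 1, -0.074], [-0.268, 0.7, -0.905], 0], [[-0.737, 1, -0.074], [-0.268, 0.7, -0.905], 0], [[-0.737, 1, -0.074], [-0.268, 0.7, -0.905], 0], [[-0.737, 1, -0.074], [-0.268, 0.7, -0.905], 0], [[-0.737, 1, -0.074], [-0.268, 0.7, -0.905], 0], [[-0.737, 1, -0.074], [-0.268, 0.7, -0.905], 0], [[-0.737, 1, -0.074], [-0.268, 0.7, -0.905], 0], [[-0.737, 1, -0.074], [-0.268, 0.7, -0.905], 0]])

```text
clock: 24.45
position: [0.5179, -0.1338, 0.264]
orientation: [159.9, -22.9, 53.3]
force: [1.0, 0.3, 1.1]
finger_gap: 0.0853
grip_force: 0.0
```

Call:
drive_tool(series=[[[0, 0, 0], [0, 0, 0], 0], [[0, 0, 0], [0, 0, 0], 0]])

```text
clock: 24.62
position: [0.518, -0.1338, 0.264]
orientation: [160.2, -22.9, 52.8]
force: [0.2, 0.1, 1.6]
finger_gap: 0.0854
grip_force: 0.0
```

```bash
cat > k.py <<'E'
from h import *
def knob(tag):
    s=bot.state();print(s["clock"],s["position"],s["orientation"].round(1),s["q"].round(0),"loc",loc(s["position"][None]).round(4))
    cal=bot.calibration("wrist");im,d=bot.camera("wrist");np.savez(tag+".npz",im=im,d=d,T=cal["T"]);save(tag+".png",im)
    L=loc(cloud(cal,d,d>0));r=np.hypot(L[:,0],L[:,1])
    for z0 in(.0,.019,.024,.052):
        q=L[(r<.07)&(abs(L[:,2]-z0)<.0025)];print("h",z0,len(q),np.median(q[:,2]) if len(q) else "")
    q=L[(r<.04)&(L[:,2]>.045)&(L[:,2]<.057)]
    if len(q)>30:
        print(len(q),np.median(q,0),cv2.minAreaRect(q[:,:2].astype(np.float32)))
        e,v=np.linalg.eigh(np.cov(q[:,:2].T));print("pca",np.degrees(np.arctan2(v[1,1],v[0,1])))
    q=L[(r<.055)&(r>.025)&(abs(L[:,2]-.019)<.004)]
    if len(q)>50:print("coarse circle",circ(q[:,:2],.043))
    for m in bot.masks_of("wrist","fine_grip"):
        if m["conf"]>.3:
            p=loc(cloud(cal,d,m["mask"]));p=p[(p[:,2]>.03)&(p[:,2]<.06)];print(m["conf"],m["at"],np.median(p,0) if len(p) else "")
E
python3 - <<'E'
from k import *
knob("k1");plan(fc+.2*n,knobR(42));plan(fc+.105*n,knobR(42))
E
```

```text
24.6167 [ 0.51796748 -0.13378301  0.26399123] [160.2 -22.9  52.8] [-30.  18. 110.  36.  33. -16.] loc [[-0.0028  0.0301  0.1979]]
h 0.0 10306 -0.0011718311350584687
h 0.019 5407 0.01782495194258441
h 0.024 1391 0.022865436984013113
h 0.052 1275 0.050776678467922984
1488 [0.00129292 0.00185195 0.05061621] ((0.00042246654629707336, 0.0006457734853029251), (0.05779552087187767, 0.014116103760898113), 40.50272750854492)
pca -139.4490848988917
coarse circle (array([-5.26066792e-05, -2.67972175e-04]), np.float64(0.001062257743217628))
0.8 [364.3, 208.7] [0.00324403 0.00369411 0.05051562]
shift [-0.115  0.166 -0.012] turn [-0.039  0.062 -0.086]
shift [-0.084  0.184  0.62 ] turn [-0.039  0.062 -0.086]
```

```bash
python3 - <<'E'
from h import *
plan(fc+.2*n,knobR(40.5))
E
```

```text
shift [-0.115  0.166 -0.012] turn [-0.038  0.062 -0.053]
```

Call:
drive_tool(series=[[[-0.115, 0.166, -0.012], [-0.038, 0.062, -0.053], 0], [[-0.115, 0.166, -0.012], [-0.038, 0.062, -0.053], 0], [[-0.115, 0.166, -0.012], [-0.038, 0.062, -0.053], 0], [[-0.115, 0.166, -0.012], [-0.038, 0.062, -0.053], 0], [[-0.115, 0.166, -0.012], [-0.038, 0.062, -0.053], 0]])

```text
clock: 25.13
position: [0.5249, -0.1625, 0.2675]
orientation: [156.9, -24.6, 56.6]
force: [-0.3, 0.4, 0.1]
finger_gap: 0.085
grip_force: 0.0
```

```bash
python3 - <<'E'
from k import *
knob("k2");plan(fc+.103*n,knobR(40.5))
E
```

```text
25.1333 [ 0.52487482 -0.16246647  0.26753386] [156.9 -24.6  56.6] [-34.  19. 109.  43.  35. -29.] loc [[0.0003 0.0006 0.2001]]
h 0.0 10653 -0.001173996048057331
h 0.019 5377 0.017824562437446595
h 0.024 1463 0.022843973761028903
h 0.052 1321 0.050793745678154825
1515 [0.00097629 0.00137261 0.05067818] ((0.0004625879228115082, 0.0006648749113082886), (0.05772305652499199, 0.013860621489584446), 40.262203216552734)
pca -139.72389851916026
coarse circle (array([-3.84625010e-04, -2.29746497e-05]), np.float64(0.0007876633022537764))
0.81 [319.7, 199.5] [0.00222515 0.00233443 0.0506104 ]
shift [-0.006  0.002  0.648] turn [-0.    -0.002  0.004]
```

Call:
drive_tool(series=[[[-0.003, 0, 0.15], [0, 0, 0], 0], [[-0.003, 0, 0.3], [0, 0, 0], 0], [[-0.003, 0, 0.45], [0, 0, 0], 0], [[-0.003, 0, 0.58], [0, 0, 0], 0], [[-0.003, 0, 0.648], [0, 0, 0], 0], [[-0.003, 0, 0.648], [0, 0, 0], 0], [[-0.003, 0, 0.648], [0, 0, 0], 0.3], [[-0.003, 0, 0.648], [0, 0, 0], 0.6], [[-0.003, 0, 0.648], [0, 0, 0], 0.75], [[-0.003, 0, 0.648], [0, 0, 0], 0.85]], force=30)

```text
clock: 26.07
position: [0.5771, -0.1536, 0.1871]
orientation: [156.7, -24.6, 56.7]
force: [-0.1, -0.8, 0.3]
finger_gap: 0.0386
grip_force: 0.0
```

Call:
drive_tool(series=[[[0, 0, 0], [0, 0, 0], 0.9], [[0, 0, 0], [0, 0, 0], 0.95], [[0, 0, 0], [0, 0, 0], 1], [[0, 0, 0], [0, 0, 0], 1]])

```text
clock: 26.4
position: [0.5771, -0.1535, 0.1868]
orientation: [156.8, -24.6, 56.7]
force: [-6.0, -1.0, 8.2]
finger_gap: 0.0134
grip_force: 34.7
```

```bash
python3 - <<'E'
from h import *
s=bot.state();p,r=tool();print(loc(p[None]),s["finger_gap"],s["force"],s["torque"],s["q"].round(0))
plan(fc+.103*n,knobR(0))
E
```

```text
[[ 0.00027537 -0.00040682  0.10356075]] 0.01336904667727891 [-5.96891234 -1.00398839  8.17178083] [0.0570138 0.3430058 0.0404389] [-30.  30. 108.  56.  26. -40.]
shift [ 0.    -0.003  0.004] turn [ 0.001 -0.003  0.905]
```

Call:
drive_tool(series=[[[0, 0, 0], [0, 0, 0.1], 1], [[0, 0, 0], [0, 0, 0.2], 1], [[0, 0, 0], [0, 0, 0.32], 1], [[0, 0, 0], [0, 0, 0.44], 1], [[0, 0, 0], [0, 0, 0.56], 1], [[0, 0, 0], [0, 0, 0.68], 1], [[0, 0, 0], [0, 0, 0.79], 1], [[0, 0, 0], [0, 0, 0.87], 1], [[0, 0, 0], [0, 0, 0.905], 1], [[0, 0, 0], [0, 0, 0.905], 1]])

```text
clock: 27.23
position: [0.5773, -0.1539, 0.1869]
orientation: [-180.0, -33.4, 10.7]
force: [-5.2, -2.8, 6.4]
finger_gap: 0.0135
grip_force: 34.5
```

Call:
drive_tool(series=[[[0, 0, 0], [0, 0, 0], 1], [[0, 0, 0], [0, 0, 0], 1]])

```text
clock: 27.4
position: [0.5773, -0.154, 0.1869]
orientation: [180.0, -33.4, 10.8]
force: [-4.6, -2.5, 6.6]
finger_gap: 0.013
grip_force: 34.5
```

```bash
python3 - <<'E'
from h import *
s=bot.state();p,r=tool();print(loc(p[None]),s["finger_gap"],s["force"],s["torque"],s["q"].round(0))
plan(fc+.103*n,knobR(0))
E
```

```text
[[ 0.00047915 -0.0008889   0.10356883]] 0.012987243218131913 [-4.56392084 -2.51072072  6.6283108 ] [-0.36157681  0.32380611 -0.22217156] [-30.  30. 108.  56.  26.   1.]
shift [-0.003 -0.006  0.004] turn [ 0.001 -0.003 -0.   ]
```

Now I open, back off along the normal, and check.

Call:
drive_tool(series=[[[0, 0, 0], [0, 0, 0], 0.8], [[0, 0, 0], [0, 0, 0], 0.4], [[0, 0, 0], [0, 0, 0], 0], [[0, 0, 0], [0, 0, 0], 0], [[0, 0, 0], [0, 0, 0], 0], [[0, 0, -0.2], [0, 0, 0], 0], [[0, 0, -0.4], [0, 0, 0], 0], [[0, 0, -0.65], [0, 0, 0], 0], [[0, 0, -0.65], [0, 0, 0], 0], [[0, 0, -0.65], [0, 0, 0], 0]])

```text
clock: 28.23
position: [0.5245, -0.1641, 0.2694]
orientation: [179.9, -33.5, 10.9]
force: [0.7, -0.0, -0.9]
finger_gap: 0.0855
grip_force: 0.0
```

```bash
python3 - <<'E'
from k import *
knob("k3")
for c in("scene","side"):
    cal=bot.calibration(c);im,d=bot.camera(c)
    for nm in("retainer_mid","glue_mid","tin_mid","roll_mid"):
        for m in bot.masks_of(c,nm)[:1]:
            p=cloud(cal,d,m["mask"]);print(c,nm,round(m["conf"],2),np.median(p,0).round(3))
    P=cloud(cal,d,d>0);r=np.hypot(*(P[:,:2]-[.5987,.034]).T);q=P[(r<.03)&(r>.02)&(P[:,2]>.085)&(P[:,2]<.1)];print("stack",len(q),np.median(q,0))
# coarse knob line: bright spots on black rim before/after
for t in("k2","k3"):
    f=np.load(t+".npz");cal=bot.calibration("wrist");cal["T"]=f["T"];v,uu=np.nonzero((f["im"].min(2)>110)&(f["d"]>0))
    L=loc(pts(cal,np.c_[uu,v],f["d"][v,uu]));r=np.hypot(L[:,0],L[:,1]);q=L[(r>.026)&(r<.042)&(abs(L[:,2]-.018)<.003)]
    print(t,len(q),q.mean(0) if len(q) else "",np.degrees(np.arctan2(q[:,1],q[:,0])).std() if len(q) else "")
E
```

```text
28.2333 [ 0.52446057 -0.16405152  0.26940929] [179.9 -33.5  10.9] [-35.  19. 109.  44.  35.  12.] loc [[ 0.0007 -0.0008  0.2021]]
h 0.0 10510 -0.0011949075569037437
h 0.019 5305 0.017803499404709773
h 0.024 1452 0.022869398393949636
h 0.052 1281 0.05075042855036746
1470 [ 0.00169933 -0.0002348   0.0506176 ] ((0.0009007826447486877, -0.0006776228547096252), (0.013597573153674603, 0.05804568529129028), 89.59735870361328)
pca 179.65663728587546
coarse circle (array([-0.00018902, -0.00039696]), np.float64(0.0007039245292890274))
0.94 [319.9, 200.1] [ 0.00327715 -0.00023497  0.05057992]
scene retainer_mid 0.66 [0.597 0.034 0.09 ]
scene glue_mid 0.67 [0.629 0.46  0.085]
scene tin_mid 0.41 [ 0.611 -0.142  0.132]
scene roll_mid 0.53 [ 0.362 -0.104  0.014]
stack 102 [0.59806198 0.03199413 0.09150166]
side retainer_mid 0.6 [0.596 0.036 0.09 ]
side glue_mid 0.7 [0.636 0.469 0.088]
side tin_mid 0.63 [ 0.614 -0.066  0.019]
side roll_mid 0.48 [ 0.366 -0.091  0.013]
stack 117 [0.59749672 0.03495933 0.09265905]
k2 89 [ 0.02322314 -0.00440165  0.01812592] 54.07283351053842
k3 88 [ 0.02090258 -0.00155501  0.01807376] 68.12256737931897
```

The fine knob's bar now reads within 0.5° of uphill, the stack stands in place, and the gripper is clear. Handing in.

```bash
python3 -c "
from cell import bot
print(bot.close_job())"
```

```text
the job is handed in; nothing more can be done
None
```

I handed the job in at about 28 s of the 72 s allowed. Spacer, lens (dome up) and retaining ring sit level in the nest, and the fine knob measures within about 0.5° of the index bar. I never gripped or deliberately touched the coarse knob or the bystanders, but my last look did not confirm the coarse knob's line or the tin. No verdict was returned.

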